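Stack the slide boxes and turn the lamp off

TASK

Close down the microscope bench: gather all the slide boxes lying about into one square pile in the middle of whichever stand is free of a bottle, the large boxes below the small ones, and lay the steel weight squarely on top; all their long sides run along the stand's long side. When the pile is complete, slide the lamp dimmer fully to its off end, towards the robot's right; do not disturb the bottle, beaker and other things on the bench.

Things in the scene. Friction and masses are not known exactly. Their poses are not given: they have to be found in the camera images.
- large_box_1: large flat slide box, grey plastic with a paper label on the lid, a closed rigid slab 100 x 66 x 16 mm, about 120 g; origin at the centre of the slab, 8 mm above its underside, x along its 100 mm length, y along its 66 mm width, z up out of the lid. May be absent.
- large_box_2: large flat slide box, grey plastic with a paper label on the lid, a closed rigid slab 100 x 66 x 16 mm, about 120 g; origin at the centre of the slab, 8 mm above its underside, x along its 100 mm length, y along its 66 mm width, z up out of the lid. May be absent.
- large_box_3: large flat slide box, grey plastic with a paper label on the lid, a closed rigid slab 100 x 66 x 16 mm, about 120 g; origin at the centre of the slab, 8 mm above its underside, x along its 100 mm length, y along its 66 mm width, z up out of the lid. May be absent.
- small_box_1: small flat slide box, grey plastic with a paper label on the lid, a closed rigid slab 84 x 46 x 16 mm, about 80 g; origin at the centre of the slab, 8 mm above its underside, x along its 84 mm length, y along its 46 mm width, z up out of the lid. May be absent.
- small_box_2: small flat slide box, grey plastic with a paper label on the lid, a closed rigid slab 84 x 46 x 16 mm, about 80 g; origin at the centre of the slab, 8 mm above its underside, x along its 84 mm length, y along its 46 mm width, z up out of the lid. May be absent.
- small_box_3: small flat slide box, grey plastic with a paper label on the lid, a closed rigid slab 84 x 46 x 16 mm, about 80 g; origin at the centre of the slab, 8 mm above its underside, x along its 84 mm length, y along its 46 mm width, z up out of the lid. May be absent.
- small_box_4: small flat slide box, grey plastic with a paper label on the lid, a closed rigid slab 84 x 46 x 16 mm, about 80 g; origin at the centre of the slab, 8 mm above its underside, x along its 84 mm length, y along its 46 mm width, z up out of the lid. May be absent.
- weight: plain steel bar 90 x 34 x 20 mm, 470 g, used as a weight on a pile; origin at its centre, 10 mm above its underside, x along its 90 mm length, y along its 34 mm width. Always present.
- stand_1: flat aluminium stand plate 130 x 100 x 10 mm, fixed to the bench; origin at the centre of its underside (on the bench), x along its 130 mm length, y along its 100 mm width; its flat top is 10 mm above the bench
- bottle_1: amber reagent jar with a black cap, 60 mm across and 110 mm tall, standing near the middle of stand_1; origin at the centre of its underside. Exactly one of the two bottles is present: the other stand is free.
- stand_2: flat aluminium stand plate 130 x 100 x 10 mm, fixed to the bench; origin at the centre of its underside (on the bench), x along its 130 mm length, y along its 100 mm width; its flat top is 10 mm above the bench
- bottle_2: amber reagent jar with a black cap, 60 mm across and 110 mm tall, standing near the middle of stand_2; origin at the centre of its underside. Exactly one of the two bottles is present: the other stand is free.
- dimmer (a joint): position of the lamp dimmer's grip along its track in m: 0 at the off end (towards the robot's right, the -y end), growing to 0.09 at the bright end; runs with about 1.5 N of friction, stays where it is left and has end stops
- dimmer_top (a point): middle of the top of the dimmer's upright black grip, 54 mm above the bench; its y axis is the direction of growing dimmer value. The grip is 28 mm along x, 20 mm along y and stands 40 mm above a low grey track housing 40 x 140 mm, 14 mm high, fixed to the bench
- beaker: empty glass beaker, 68 mm across, 85 mm tall, bystander; origin at the centre of its underside
- oil_bottle: small white plastic bottle, 44 mm across, 80 mm tall, bystander; origin at the centre of its underside
- glove_carton: cardboard carton 80 x 180 x 60 mm, bystander beyond the dimmer; origin at the centre of its underside

How it is judged:
On the way, in this order (a step that is already met when the one before it is completed fails the run):
1. all the slide boxes that are present stand in one square pile on the free stand, large ones below small ones, with the steel weight on top (((horizontal distance between each of large_box_1, large_box_2, large_box_3, small_box_1, small_box_2, small_box_3, small_box_4, weight and stand_1 below 0.012 m and angle between the x axis of each of large_box_1, large_box_2, large_box_3, small_box_1, small_box_2, small_box_3, small_box_4, weight and the x axis of stand_1, either way round below 0.14 rad) or (horizontal distance between each of large_box_1, large_box_2, large_box_3, small_box_1, small_box_2, small_box_3, small_box_4, weight and stand_2 below 0.012 m and angle between the x axis of each of large_box_1, large_box_2, large_box_3, small_box_1, small_box_2, small_box_3, small_box_4, weight and the x axis of stand_2, either way round below 0.14 rad)) and angle between the z axis of each of large_box_1, large_box_2, large_box_3, small_box_1, small_box_2, small_box_3, small_box_4, weight and the z axis of stand_1, either way round below 0.06 rad and linear speed of each of large_box_1, large_box_2, large_box_3, small_box_1, small_box_2, small_box_3, small_box_4, weight below 0.02 m/s and ((z of small_box_1 in the frame of large_box_1 above 0.01 m and angle between large_box_1's own z axis and vertical below 1 rad) or (z of small_box_1 in the frame of large_box_1 below -0.01 m and angle between large_box_1's own z axis and vertical above 2 rad)) and ((z of small_box_1 in the frame of large_box_2 above 0.01 m and angle between large_box_2's own z axis and vertical below 1 rad) or (z of small_box_1 in the frame of large_box_2 below -0.01 m and angle between large_box_2's own z axis and vertical above 2 rad)) and ((z of small_box_1 in the frame of large_box_3 above 0.01 m and angle between large_box_3's own z axis and vertical below 1 rad) or (z of small_box_1 in the frame of large_box_3 below -0.01 m and angle between large_box_3's own z axis and vertical above 2 rad)) and ((z of small_box_2 in the frame of large_box_1 above 0.01 m and angle between large_box_1's own z axis and vertical below 1 rad) or (z of small_box_2 in the frame of large_box_1 below -0.01 m and angle between large_box_1's own z axis and vertical above 2 rad)) and ((z of small_box_2 in the frame of large_box_2 above 0.01 m and angle between large_box_2's own z axis and vertical below 1 rad) or (z of small_box_2 in the frame of large_box_2 below -0.01 m and angle between large_box_2's own z axis and vertical above 2 rad)) and ((z of small_box_2 in the frame of large_box_3 above 0.01 m and angle between large_box_3's own z axis and vertical below 1 rad) or (z of small_box_2 in the frame of large_box_3 below -0.01 m and angle between large_box_3's own z axis and vertical above 2 rad)) and ((z of small_box_3 in the frame of large_box_1 above 0.01 m and angle between large_box_1's own z axis and vertical below 1 rad) or (z of small_box_3 in the frame of large_box_1 below -0.01 m and angle between large_box_1's own z axis and vertical above 2 rad)) and ((z of small_box_3 in the frame of large_box_2 above 0.01 m and angle between large_box_2's own z axis and vertical below 1 rad) or (z of small_box_3 in the frame of large_box_2 below -0.01 m and angle between large_box_2's own z axis and vertical above 2 rad)) and ((z of small_box_3 in the frame of large_box_3 above 0.01 m and angle between large_box_3's own z axis and vertical below 1 rad) or (z of small_box_3 in the frame of large_box_3 below -0.01 m and angle between large_box_3's own z axis and vertical above 2 rad)) and ((z of small_box_4 in the frame of large_box_1 above 0.01 m and angle between large_box_1's own z axis and vertical below 1 rad) or (z of small_box_4 in the frame of large_box_1 below -0.01 m and angle between large_box_1's own z axis and vertical above 2 rad)) and ((z of small_box_4 in the frame of large_box_2 above 0.01 m and angle between large_box_2's own z axis and vertical below 1 rad) or (z of small_box_4 in the frame of large_box_2 below -0.01 m and angle between large_box_2's own z axis and vertical above 2 rad)) and ((z of small_box_4 in the frame of large_box_3 above 0.01 m and angle between large_box_3's own z axis and vertical below 1 rad) or (z of small_box_4 in the frame of large_box_3 below -0.01 m and angle between large_box_3's own z axis and vertical above 2 rad)) and ((z of weight in the frame of large_box_1 above 0.01 m and angle between large_box_1's own z axis and vertical below 1 rad) or (z of weight in the frame of large_box_1 below -0.01 m and angle between large_box_1's own z axis and vertical above 2 rad)) and ((z of weight in the frame of large_box_2 above 0.01 m and angle between large_box_2's own z axis and vertical below 1 rad) or (z of weight in the frame of large_box_2 below -0.01 m and angle between large_box_2's own z axis and vertical above 2 rad)) and ((z of weight in the frame of large_box_3 above 0.01 m and angle between large_box_3's own z axis and vertical below 1 rad) or (z of weight in the frame of large_box_3 below -0.01 m and angle between large_box_3's own z axis and vertical above 2 rad)) and ((z of weight in the frame of small_box_1 above 0.01 m and angle between small_box_1's own z axis and vertical below 1 rad) or (z of weight in the frame of small_box_1 below -0.01 m and angle between small_box_1's own z axis and vertical above 2 rad)) and ((z of weight in the frame of small_box_2 above 0.01 m and angle between small_box_2's own z axis and vertical below 1 rad) or (z of weight in the frame of small_box_2 below -0.01 m and angle between small_box_2's own z axis and vertical above 2 rad)) and ((z of weight in the frame of small_box_3 above 0.01 m and angle between small_box_3's own z axis and vertical below 1 rad) or (z of weight in the frame of small_box_3 below -0.01 m and angle between small_box_3's own z axis and vertical above 2 rad)) and ((z of weight in the frame of small_box_4 above 0.01 m and angle between small_box_4's own z axis and vertical below 1 rad) or (z of weight in the frame of small_box_4 below -0.01 m and angle between small_box_4's own z axis and vertical above 2 rad))), for 0.3 s.
2. the lamp dimmer is at its off end (value of joint dimmer below 0.008 m), for 0.2 s.
At the end, for the whole second after the job is handed in: All boxes present and the weight lie flat (0.06 rad, either face up), at rest, in one pile on the free stand, centres within 12 mm of its centre, long sides within 0.14 rad of its long side, each small box above each large one, the weight on top; dimmer within 8 mm of off (all of step 1 and value of joint dimmer below 0.008 m); the robot touches nothing.
It fails at once if the bottle is pushed more than 40 mm away or tipped (distance of bottle_1 from where it was at the start of the episode above 0.04 m or angle between bottle_1's own z axis and vertical above 0.5 rad).
It fails at once if the bottle is pushed more than 40 mm away or tipped (distance of bottle_2 from where it was at the start of the episode above 0.04 m or angle between bottle_2's own z axis and vertical above 0.5 rad).
It fails at once if the beaker is pushed more than 40 mm away or tipped (distance of beaker from where it was at the start of the episode above 0.04 m or angle between beaker's own z axis and vertical above 0.5 rad).
It fails at once if the oil bottle is pushed more than 40 mm away or tipped (distance of oil_bottle from where it was at the start of the episode above 0.04 m or angle between oil_bottle's own z axis and vertical above 0.5 rad).
It fails at once if the carton is pushed more than 40 mm away or tipped (distance of glove_carton from where it was at the start of the episode above 0.04 m or angle between glove_carton's own z axis and vertical above 0.5 rad).
Of large_box_1, large_box_2, large_box_3, small_box_1, small_box_2, small_box_3, small_box_4 only 5 to 7 are there at a start; the rules pass over those that are not, and their reading is None.
Of bottle_1, bottle_2 only 1 to 1 are there at a start; the rules pass over those that are not, and their reading is None.
At some moment in a run one of large_box_1, large_box_2, large_box_3, small_box_1, small_box_2, small_box_3, small_box_4 may be knocked a few centimetres aside while the robot is not near it.
Once in a run the grip may slacken for a moment while it holds something.
It also fails if it takes over 210 s, if anything falls off the work surface, if the arm or the gripper's body presses on something with over 40 N, if the wrist force passes 120 N, or if a joint passes its speed limit or range.

ROBOT

A 6-joint arm with a two-finger parallel gripper is mounted at the origin on the work surface. World frame = base frame: x ahead of the robot, y to its left, z up, the work surface at z = 0. Lengths are in m, angles in rad, forces in N, time in s.
With the tool pointing down it reaches from about 0.35 to 0.875 m from the base axis. Payload 15.5 kg.
Tool frame: the origin (TCP) lies at the centre of the arm's flange, where the gripper is bolted on; the fingertips stand 173 mm ahead of it and the grasp point (between the pads) lies 155 mm ahead of it; z points along the fingers, y is the line along which they close (so a half turn about z gives the same grasp; the last joint's range is limited). The gripper opens to 85 mm and grips with 20 to 120 N. Pads are 22 mm wide; open, the fingers measure 114 mm over their backs; the gripper's body (76 mm by 85 mm) begins 54 mm behind the grasp point. The pads swing forward as they close: fully open they stand 13 mm farther back than shut.
Start: joints at [-1.359, 0.494, 1.345, -0, 1.302, -0.096], TCP at [0.189, -0.596, 0.405] pointing down, gripper open.
Joint ranges: [-2.91, 2.91], [-0.82, 2.16], [0.22, 2.67], [-1.22, 4.37], [0.12, 2.79], [-3.08, 3.08]. Speed limits (rad/s): [1.89, 1.89, 2.57, 3.01, 3.01, 3.01].

INTERFACE

Orientations are given as a rotation vector (axis times angle).
In Python, from plant import ctrl, camera gives the robot as it stands. The module is installed in compiled form; this text tells all that it offers.
- The arm moves only by the shell command python3 -m pendant 'ROWS' [FORCE]. ROWS is text: rows parted by semicolons, each of 7 numbers parted by spaces: the turn, a rotation vector about the tool's x, y, z scaled (see below), then the shift along the tool's x, y, z scaled (see below), then the closure, from -1 (fully open) to 1 (shut). In form: ax ay az dx dy dz fingers; .... A call has 1 to 20 rows; each row shifts and turns the commanded pose from where the row before left it, along the tool's axes as they then stand; what a row does not reach is not made up. The controller multiplies each number of a shift by 50 cm and each number of a turn by pi/2 rad. A row lasts 1/8 s, in which the tool goes at most 62.5 mm and 10.7 degrees, less where a joint would pass 70% of its speed; a pose out of reach is approached as far as the arm can. A call with a number of a shift or a turn outside -1 to 1 is refused whole. A call with a gripper value outside its range is refused whole. The fingers move at their own pace and stop on an object; FORCE is the grip in N (left out, the last holds). Time passes only in rows, so rows that do not move let the fingers close. It gives the time, the measured TCP pose, the force, the opening and the grip force at its end, in the units of the state.
- ctrl.observe(): the state, without advancing time (a new reading comes with each control period).
- camera(name): name is "scene" or "top" or "wrist"; returns a dict with "frame" (420x560x3 uint8, red, green, blue), "intrinsics" (3x3 intrinsics, pixels), "R" (3x3) and "t" (3): a world point X has camera coordinates R X + t. Camera axes: x right, y down, z forward; pixel columns grow to the right and rows downward; lengths in m; the calibration is good to about 2 mm. A picture is of the moment at which its call begins. There is no depth.
- ctrl.close_job(): hands the job in; it is judged then, once.
The state is a dict: "time": time; "qpos": joint angles; "joint_vel": joint speeds; "joint_torque": joint torques, N m; "eef_pos": TCP position; "tcp_rot": TCP orientation; "wrist_force": force on the tool from outside, world axes, zero at the start; "torque": the same for the moment, N m; "opening": finger opening in m; "grip_force": force on a finger pad.
Only numpy, scipy, OpenCV 4.12 (cv2) and the standard library are available. Lean on these libraries where they do the work, as an engineer would, in place of code of your own. Each camera call takes 0.05 s, during which the arm holds its last target. There are 200 camera calls.

## Working session

There is one attempt and no reset: what is moved stays moved. The work goes in short steps, Python scripts to look and compute and a shell command to move; the robot and the scene stay as the last step left them, time stands still between calls to the robot, and variables do not carry over. Pictures are saved under pics/ and viewed, at most 14 in all, crops included, and the job is handed in when it is done.

```bash
mkdir -p pics; python3 - <<'E'
from plant import ctrl,camera
import cv2
for n in("scene","top"):
    c=camera(n);cv2.imwrite(f"pics/{n}0.png",c["frame"][...,::-1])
    print(n,c["intrinsics"].round(1).tolist(),c["R"].round(4).tolist(),c["t"].round(4).tolist())
o=ctrl.observe();print(o)
E
```

```text
scene [[473.2, 0.0, 285.3], [0.0, 473.2, 206.0], [0.0, 0.0, 1.0]] [[-0.3334, 0.9428, 0.0029], [0.7907, 0.2812, -0.5437], [-0.5134, -0.179, -0.8392]] [0.203, -0.4521, 1.4401]
top [[449.6, 0.0, 273.3], [0.0, 449.6, 216.9], [0.0, 0.0, 1.0]] [[-0.1417, -0.9899, -0.0012], [-0.9661, 0.1386, -0.2177], [0.2157, -0.0297, -0.976]] [0.079, 0.6264, 0.928]
{'time': 0.1, 'qpos': array([-1.35851219e+00,  4.94093321e-01,  1.34603225e+00, -1.26086807e-05,
        1.30252780e+00, -9.54784040e-02]), 'joint_vel': array([-0.00179686, -0.0020023 , -0.00154703,  0.00046738, -0.00026289,
       -0.00101137]), 'joint_torque': array([-2.00295494e-04, -8.83590460e+01, -3.84561288e+01, -1.15549910e-04,
        5.28420365e-03,  3.32276090e-05]), 'eef_pos': array([ 0.189316  , -0.59550178,  0.40418954]), 'tcp_rot': array([-3.10342390e+00, -4.81369631e-01,  1.16276494e-04]), 'wrist_force': array([ 0.03293212,  0.89683558, -0.2440549 ]), 'torque': array([ 0.03957283,  0.00117417, -0.00073209]), 'grip_force': 0.0, 'opening': 0.08522209992329008}
```

View pics/top0.png

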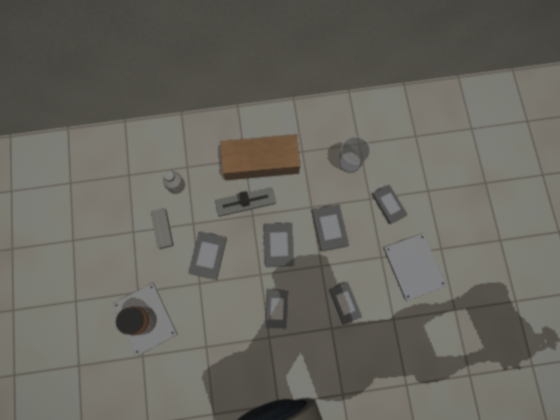

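View pics/scene0.png

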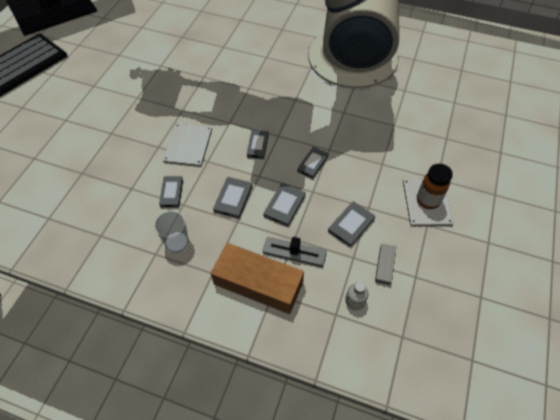

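The top view shows three large boxes (208,255), (279,244), (330,227), and three small ones (390,204), (277,308), (345,302). The weight is at (162,228), the free stand at (414,266) and the bottle stand at (145,320). The dimmer grip is at (244,199). The scene view agrees. I'll enlarge both.

```bash
python3 - <<'E'
import cv2,numpy as np
for n,(x,y,w,h,s) in {"top":(140,170,310,165,2.58),"scene":(155,115,250,180,3.2)}.items():
    f=cv2.imread(f"pics/{n}0.png")[y:y+h,x:x+w]
    f=(255*(f/255.)**.6).astype('uint8')
    cv2.imwrite(f"pics/{n}0c.png",cv2.resize(f,None,fx=s,fy=s,interpolation=cv2.INTER_CUBIC))
E
```

```text
(no output)
```

View pics/top0c.png

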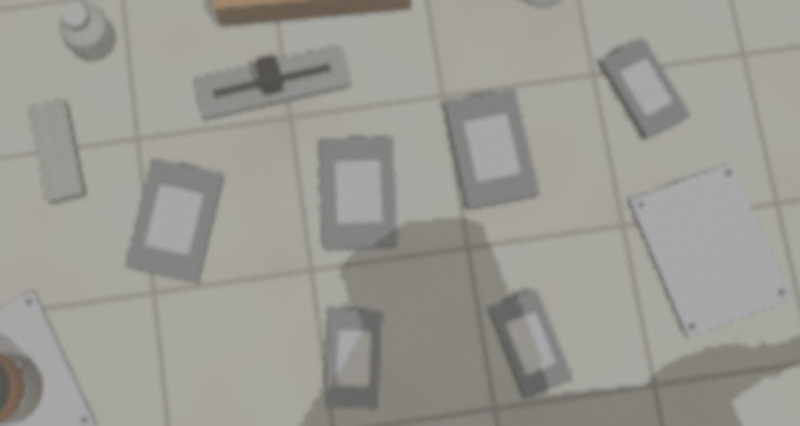

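View pics/scene0c.png

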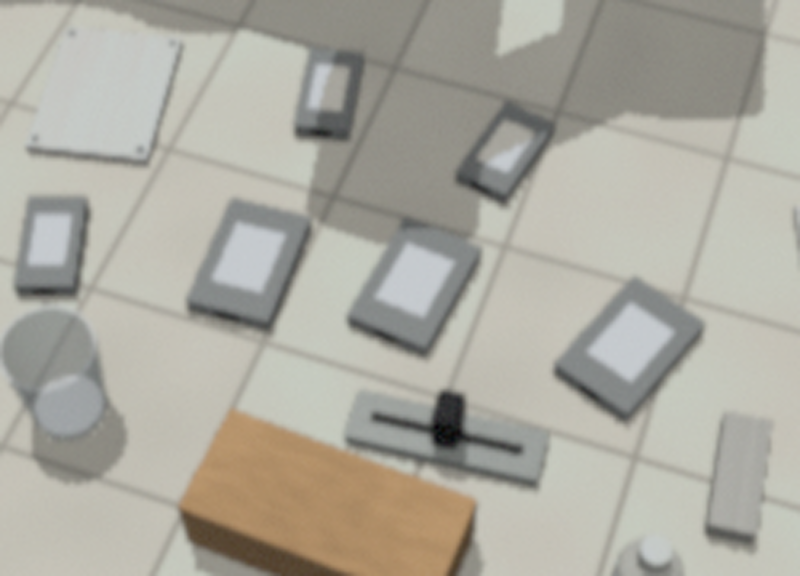

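```bash
cat > h.py <<'E'
import numpy as np,cv2
from plant import ctrl,camera
CAL={"scene":([[473.2,0,285.3],[0,473.2,206],[0,0,1]],[[-0.3334,0.9428,0.0029],[0.7907,0.2812,-0.5437],[-0.5134,-0.179,-0.8392]],[0.203,-0.4521,1.4401]),
"top":([[449.6,0,273.3],[0,449.6,216.9],[0,0,1]],[[-0.1417,-0.9899,-0.0012],[-0.9661,0.1386,-0.2177],[0.2157,-0.0297,-0.976]],[0.079,0.6264,0.928])}
def ray(n,p):
    K,R,t=[np.array(a) for a in CAL[n]]
    d=R.T@np.linalg.inv(K)@[p[0],p[1],1]; return -R.T@t,d/np.linalg.norm(d)
def tri(pa,pb):
    A=np.zeros((3,3));b=np.zeros(3);rs=[ray("top",pa),ray("scene",pb)]
    for c,d in rs: M=np.eye(3)-np.outer(d,d);A+=M;b+=M@c
    X=np.linalg.solve(A,b);return X,sum(np.linalg.norm((np.eye(3)-np.outer(d,d))@(X-c)) for c,d in rs)
def plane(n,p,z):
    c,d=ray(n,p);return (c+d*(z-c[2])/d[2])[:2]
def rect(P):
    P=np.array(P)[:,:2];e=[P[(i+1)%4]-P[i] for i in range(4)];L=np.linalg.norm(e,axis=1)
    a,b=(e[0]-e[2])/2,(e[1]-e[3])/2
    if np.linalg.norm(a)<np.linalg.norm(b): a,b=b,a
    # long axis heading, averaged with short axis
    t=np.arctan2(a[1],a[0])
    return P.mean(0),np.degrees(t)%180,np.linalg.norm(a),np.linalg.norm(b)
E
python3 - <<'E'
from h import *
T=dict(LA=[(155,160),(223,175),(196,282),(127,266)],LB=[(320,138),(391,136),(396,248),(322,250)],LC=[(445,102),(517,90),(538,195),(466,208)],S1=[(601,62),(642,40),(688,115),(648,136)],S2=[(329,307),(381,311),(376,407),(326,402)],S3=[(489,306),(531,290),(570,380),(528,398)],W=[(30,106),(65,99),(84,193),(50,201)],ST=[(630,200),(728,165),(785,298),(688,335)])
S=dict(LA=[(636,280),(703,325),(625,408),(557,365)],LB=[(405,220),(480,250),(425,345),(350,315)],LC=[(234,200),(310,222),(268,320),(190,300)],S1=[(30,197),(88,198),(77,287),(18,288)],S2=[(510,102),(554,125),(503,192),(460,172)],S3=[(312,50),(362,52),(348,128),(297,126)],W=[(725,412),(771,418),(755,533),(708,524)],ST=[(65,25),(182,40),(148,160),(30,150)])
H=dict(L=.016,S=.016,W=.02)
for k in T:
    t=np.array(T[k])/2.58+[140,170];s=np.array(S[k])/3.2+[155,115]
    best=min(([tri(t[i],s[(i+r)%4]) for i in range(4)] for r in range(4)),key=lambda q:sum(x[1] for x in q))
    z=.01 if k=="ST" else H[k[0]]
    f=lambda r:(r[0].round(3).tolist(),round(float(r[1]),1),round(r[2]*1000),round(r[3]*1000))
    print(k,"res",round(1000*sum(x[1] for x in best)/4,1),"z",(1000*np.mean([x[0][2] for x in best])).round(1),f(rect([x[0] for x in best])),"top",f(rect([plane("top",p,z) for p in t])),"sc",f(rect([plane("scene",p,z) for p in s])))
g=tri(np.array((268,70))/2.58+[140,170],np.array((450,398))/3.2+[155,115]);print(g)
E
```

```text
LA res 4.1 z 12.7 ([0.575, 0.151], 158.7, 98, 62) top ([0.575, 0.149], 159.2, 98, 63) sc ([0.576, 0.154], 158.2, 95, 59)
LB res 2.2 z 13.7 ([0.576, -0.014], 174.2, 100, 64) top ([0.577, -0.015], 173.5, 101, 65) sc ([0.578, -0.012], 173.7, 94, 62)
LC res 3.8 z 13.1 ([0.599, -0.139], 2.7, 97, 65) top ([0.599, -0.14], 1.4, 98, 66) sc ([0.601, -0.136], 2.8, 94, 62)
S1 res 3.8 z 13.3 ([0.635, -0.287], 19.8, 80, 44) top ([0.635, -0.288], 20.6, 80, 43) sc ([0.636, -0.284], 20.9, 83, 44)
S2 res 4.4 z 16.8 ([0.434, 0.012], 168.8, 81, 43) top ([0.435, 0.01], 169.3, 81, 44) sc ([0.433, 0.014], 168.0, 81, 40)
S3 res 3.0 z 16.1 ([0.424, -0.142], 13.6, 84, 41) top ([0.424, -0.144], 13.7, 84, 40) sc ([0.424, -0.141], 12.9, 81, 41)
W res 4.7 z 19.3 ([0.653, 0.249], 5.9, 89, 31) top ([0.653, 0.246], 6.2, 89, 31) sc ([0.652, 0.251], 5.6, 89, 32)
ST res 3.9 z 8.6 ([0.483, -0.316], 11.7, 127, 97) top ([0.483, -0.316], 11.7, 127, 94) sc ([0.484, -0.314], 13.5, 131, 98)
(array([0.6873937 , 0.04978292, 0.06104978]), np.float64(0.0028891896981987145))
```

```bash
cat >> h.py <<'E'
from scipy.spatial.transform import Rotation as Ro
def head():
    v=Ro.from_rotvec(ctrl.observe()["tcp_rot"]).as_matrix();return np.degrees(np.arctan2(v[1,0],v[0,0])),v
def plan(x,y,z,h,label=""):
    """total az turn, then dx dy dz in tool axes AFTER the turn, in pendant units (tool down)"""
    h0,v=head();p=ctrl.observe()["eef_pos"];a=(h0-h+90)%180-90
    d=np.array([x,y,z])-p;c,s=np.cos(np.radians(h)),np.sin(np.radians(h))
    print(label,"t",round(float(ctrl.observe()["time"]),1),"az",(a/90).round(4),"d",(np.array([c*d[0]+s*d[1],s*d[0]-c*d[1],-d[2]])/.5).round(4),"tilt",np.degrees(np.arccos(-v[2,2])).round(2))
E
python3 -c "
from h import *
plan(.599,-.139,.40,2,'aboveLC')"
```

```text
aboveLC t 0.1 az 0.1737 d [ 0.8507 -0.8839  0.0084] tilt 0.06
```

```bash
sed -i 's/c,s=np.cos(np.radians(h)),np.sin(np.radians(h))/h=h0-a;c,s=np.cos(np.radians(h)),np.sin(np.radians(h))/' h.py
python3 -m pendant '0 0 0.087 0 0 0 -1;0 0 0.087 0 0 0 -1;0 0 0 0.085 -0.0885 0 -1;0 0 0 0.085 -0.0885 0 -1;0 0 0 0.085 -0.0885 0 -1;0 0 0 0.085 -0.0885 0 -1;0 0 0 0.085 -0.0885 0 -1;0 0 0 0.085 -0.0885 0 -1;0 0 0 0.085 -0.0885 0 -1;0 0 0 0.085 -0.0885 0 -1;0 0 0 0.085 -0.0885 0 -1;0 0 0 0.085 -0.0885 0 -1;0 0 0 0 0 0 -0.75;0 0 0 0 0 0 -0.75;0 0 0 0 0 0 -0.75' 80
python3 - <<'E'
from h import *
plan(.599,-.139,.40,2)
print(ctrl.observe()["opening"])
c=camera("wrist");cv2.imwrite("pics/w1.png",c["frame"][...,::-1])
print((-c["R"].T@c["t"]).round(4),ctrl.observe()["eef_pos"],c["R"].round(3).tolist(),c["intrinsics"].round(1).tolist())
E
```

```text
time: 1.98
eef_pos: [0.5982, -0.1397, 0.4046]
tcp_rot: [-3.141, -0.052, 0.001]
wrist_force: [0.4, 0.2, -1.1]
opening: 0.075
grip_force: 0.0
 t 2.0 az -0.0011 d [ 0.0017 -0.0014  0.0092] tilt 0.03
0.0750017075432996
[ 0.683  -0.1367  0.3748] [ 0.59818674 -0.13978107  0.40470481] [[0.032, -0.999, 0.0], [-0.945, -0.031, 0.327], [-0.327, -0.011, -0.945]] [[315.9, 0.0, 279.2], [0.0, 315.9, 210.0], [0.0, 0.0, 1.0]]
```

View pics/w1.png

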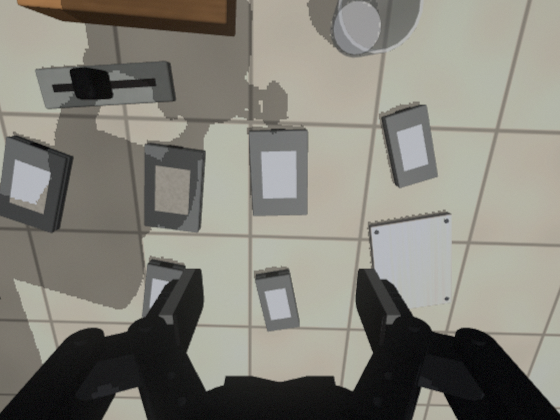

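The wrist view shows LC with corners at about (250,132), (306,131), (308,215) and (251,215). The stand is at (369,223), (450,213) and (452,300), and S1 at (409,145). I'll check these against the measured values.

```bash
cat >> h.py <<'E'
def wcal():
    c=camera("wrist");CAL["wrist"]=(c["intrinsics"],c["R"],c["t"]);return c["frame"]
E
python3 - <<'E'
from h import *
wcal()
print(rect([plane("wrist",p,.016) for p in [(250,132),(306,131),(308,215),(251,215)]]))
print(rect([plane("wrist",p,.016) for p in [(382,113),(424,106),(437,179),(399,187)]]))
for p in [(370,224),(450,214),(452,302)]: print(plane("wrist",p,.01))
plan(.601,-.139,.2,2)
E
```

```text
(array([ 0.60172269, -0.13891408]), np.float64(2.8371564905522746), np.float64(0.09837213616553737), np.float64(0.06545884412679547))
(array([ 0.63795565, -0.28632957]), np.float64(20.720485123298175), np.float64(0.08648029774523565), np.float64(0.04458708331057223))
[ 0.54214949 -0.25410387]
[ 0.55845482 -0.35061774]
[ 0.4322084  -0.37986938]
 t 2.1 az -0.0012 d [ 0.0055 -0.0013  0.4096] tilt 0.01
```

```bash
python3 -m pendant '0 0 -0.008 0.0055 -0.0013 0.1 -0.8;0 0 0 0 0 0.1 -0.8;0 0 0 0 0 0.1 -0.8;0 0 0 0 0 0.08 -0.8;0 0 0 0 0 0.04 -0.8;0 0 0 0 0 0.03 -0.8;0 0 0 0 0 0 -0.8' 80
python3 - <<'E'
from h import *
plan(.601,-.139,.18,2.7)
f=wcal();cv2.imwrite("pics/w2.png",f[...,::-1]);print(ctrl.observe()["opening"])
E
```

```text
time: 2.95
eef_pos: [0.6013, -0.1383, 0.1792]
tcp_rot: [-3.14, -0.073, 0.002]
wrist_force: [-0.3, -0.4, 0.8]
opening: 0.0771
grip_force: 0.0
 t 3.0 az -0.0004 d [-0.0006  0.0013 -0.0016] tilt 0.06
0.0770044915343999
```

View pics/w2.png

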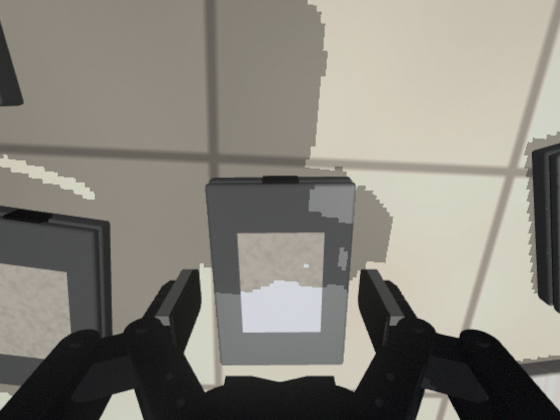

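The wrist view shows LC (207..354, 180..365) centred between the fingers, whose tips are at (190,270) and (370,270).

```bash
python3 -m pendant '0 0 0 0 0 0.01 -0.8;0 0 0 0 0 0 -0.8;0 0 0 0 0 0 0.2;0 0 0 0 0 0 0.2;0 0 0 0 0 0 0.2;0 0 0 0 0 0 0.2' 70
python3 -c "
from h import *
o=ctrl.observe();print(o['opening'],o['grip_force'],o['wrist_force'])"
```

```text
time: 3.75
eef_pos: [0.6017, -0.138, 0.1756]
tcp_rot: [3.14, 0.074, 0.001]
wrist_force: [-3.8, 0.8, 11.2]
opening: 0.0636
grip_force: 75.0
0.06364039907680427 75.04738569259644 [-3.75130444  0.76507447 11.17993354]
```

```bash
python3 -m pendant '0 0 0 0 0 -0.04 0.2;0 0 0 0 0 -0.06 0.2;0 0 0 0 0 -0.06 0.2;0 0 0 0 0 -0.06 0.2;0 0 0 0 0 0 0.2'
python3 -c "
from h import *
plan(.485,-.316,.25,12);o=ctrl.observe();print(o['opening'],o['grip_force'],o['wrist_force'])"
```

```text
time: 4.38
eef_pos: [0.6021, -0.1381, 0.2871]
tcp_rot: [3.139, 0.074, 0.006]
wrist_force: [0.0, -0.6, -1.7]
opening: 0.0635
grip_force: 78.7
 t 4.4 az -0.1033 d [-0.3031  0.2993  0.0742] tilt 0.24
0.06352623636500401 78.66574287414551 [ 0.03788701 -0.63472558 -1.67793785]
```

```bash
python3 -m pendant '0 0 -0.0515 0 0 0 0.2;0 0 -0.0515 0 0 0 0.2;0 0 0 -0.06 0.06 0 0.2;0 0 0 -0.06 0.06 0 0.2;0 0 0 -0.06 0.06 0 0.2;0 0 0 -0.06 0.06 0 0.2;0 0 0 -0.04 0.04 0.05 0.2;0 0 0 -0.023 0.02 0.06 0.2;0 0 0 0 0 0.05 0.2;0 0 0 0 0 0 0.2'
python3 - <<'E'
from h import *
plan(.485,-.316,.187,12);o=ctrl.observe();print(o['opening'],o['grip_force'],o['wrist_force'])
f=wcal();cv2.imwrite("pics/w3.png",f[...,::-1])
E
```

```text
time: 5.62
eef_pos: [0.4836, -0.3157, 0.2027]
tcp_rot: [-3.122, -0.327, 0.005]
wrist_force: [0.0, -0.2, -0.9]
opening: 0.0634
grip_force: 78.5
 t 5.6 az -0.0006 d [0.0026 0.0012 0.0313] tilt 0.24
0.06341661132164532 78.5441243648529 [ 0.02442146 -0.22894299 -0.8514416 ]
```

View pics/w3.png

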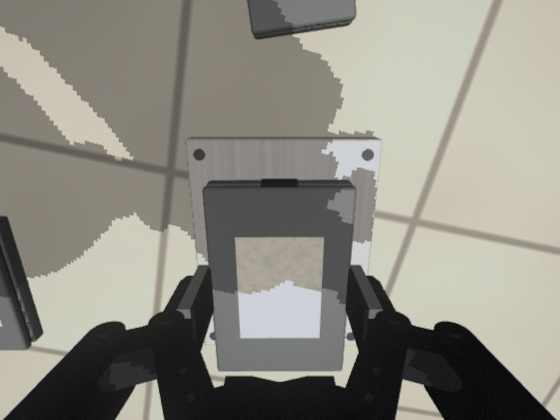

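The box is centred above the stand: the stand's far edge runs (187,139)–(381,139), and the box's far lid edge runs (205,186)–(355,186).

```bash
python3 - <<'E'
from h import *
wcal()
P=[plane("wrist",p,.01) for p in[(187,139),(381,139)]];B=[plane("wrist",p,.043) for p in [(205,187),(355,187)]];C=plane("wrist",(220,370),.043),plane("wrist",(344,370),.043)
R=np.array([[np.cos(.2094),np.sin(.2094)],[-np.sin(.2094),np.cos(.2094)]])
for q in P+B+list(C): print((R@(q-[.485,-.316])*1000).round(1))
E
```

```text
[65.5 47.8]
[ 65.4 -51.2]
[49.1 32.5]
[ 49.  -31.8]
[-51.7  32.4]
[-51.6 -33.7]
```

```bash
python3 -m pendant '0 0 0 0.004 0.003 0.015 0.2;0 0 0 0 0 0.01 0.2;0 0 0 0 0 0.006 0.2;0 0 0 0 0 0 0.2;0 0 0 0 0 0 -0.7;0 0 0 0 0 0 -0.8;0 0 0 0 0 0 -0.8;0 0 0 0 0 -0.04 -0.8;0 0 0 0 0 -0.08 -0.8;0 0 0 0 0 -0.12 -0.8;0 0 0 0 0 -0.12 -0.8'
python3 - <<'E'
from h import *
plan(.577,-.0135,.36,173.8)
f=wcal();cv2.imwrite("pics/w4.png",f[...,::-1])
E
```

```text
time: 7.1
eef_pos: [0.4865, -0.317, 0.371]
tcp_rot: [-3.124, -0.327, 0.0]
wrist_force: [-0.7, -0.2, -0.5]
opening: 0.0771
grip_force: 0.0
 t 7.1 az 0.2018 d [ 0.1144 -0.623   0.022 ] tilt 0.02
```

View pics/w4.png

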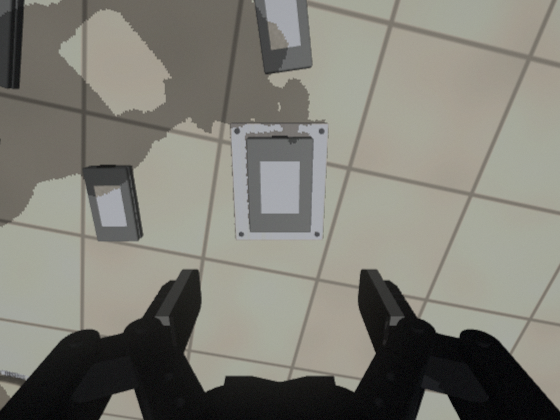

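LC sits centred on the stand: box (248–313, 137–233) inside the stand (231–327, 124–240). Next is LB.

```bash
python3 -m pendant '0 0 0.067 0 0 0 -0.8;0 0 0.067 0 0 0 -0.8;0 0 0.067 0 0 0 -0.8;0 0 0 0.019 -0.104 0 -0.8;0 0 0 0.019 -0.104 0 -0.8;0 0 0 0.019 -0.104 0 -0.8;0 0 0 0.019 -0.104 0 -0.8;0 0 0 0.019 -0.104 0 -0.8;0 0 0 0.019 -0.104 0 -0.8;0 0 0 0 0 0 -0.8'
cat >> h.py <<'E'
def proj(n,X):
    K,R,t=[np.array(a) for a in CAL[n]];q=(np.atleast_2d(X)@R.T+t)@K.T;return q[:,:2]/q[:,2:]
def fit(f,n,x,y,h,L,W,z,r=.02,da=12):
    """lid edge fit: floor lighter than lid on every edge sample; returns x,y,h,score(0..1)"""
    g=cv2.GaussianBlur(cv2.cvtColor(f,cv2.COLOR_RGB2GRAY),(3,3),0).astype(np.float32)
    s=np.linspace(-.45,.45,15)
    def pts(e):
        a,b=L/2+e,W/2+e
        return np.concatenate([np.c_[s*L,0*s+b],np.c_[s*L,0*s-b],np.c_[0*s+a,s*W],np.c_[0*s-a,s*W]])
    I,O=pts(-.004),pts(.004)
    def val(p):
        c,q=np.cos(np.radians(p[2])),np.sin(np.radians(p[2]));M=np.array([[c,q],[-q,c]])
        S=[]
        for A in(I,O):
            u=proj(n,np.c_[A@M+p[:2],np.full(len(A),z)]).astype(np.float32)
            S.append(cv2.remap(g,u[None,:,0],u[None,:,1],cv2.INTER_LINEAR)[0])
        return np.clip((S[1]-S[0])/(S[0]+S[1]+1),-.1,.1).mean()*10
    best=np.array([x,y,h],float)
    for k,(st,sa) in enumerate([(r/5,da/4),(r/15,da/12),(r/50,da/30)]):
        m=range(-5,6) if k==0 else range(-4,5)
        c=[best+[i*st,j*st,l*sa] for i in m for j in m for l in range(-4,5)]
        best=max(c,key=val)
    return best.round(4).tolist(),round(float(val(best)),2)
E
python3 - <<'E'
from h import *
f=wcal();b,s=fit(f,"wrist",.577,-.0135,-6.2,.1,.066,.016);print(b,s);plan(b[0],b[1],.1775,b[2])
for q in [(.575,.150,-21,.1,.066),(.635,-.287,20.5,.084,.046),(.434,.012,-11.5,.084,.046),(.424,-.142,13.5,.084,.046)]: print(q,fit(f,"wrist",*q,.016))
E
```

```text
time: 8.4
eef_pos: [0.5772, -0.0099, 0.3691]
tcp_rot: [-3.137, 0.162, -0.0]
wrist_force: [-0.1, -0.8, -1.3]
opening: 0.0771
grip_force: 0.0
[0.5825, -0.011, -6.8] 1.0
 t 8.4 az 0.0093 d [ 0.0112 -0.0025  0.3831] tilt 0.0
(0.575, 0.15, -21, 0.1, 0.066) ([0.5803, 0.1496, -21.6], 0.94)
(0.635, -0.287, 20.5, 0.084, 0.046) ([0.6379, -0.275, 17.1], 0.64)
(0.434, 0.012, -11.5, 0.084, 0.046) ([0.4399, 0.0125, -11.1], 0.99)
(0.424, -0.142, 13.5, 0.084, 0.046) ([0.4387, -0.1193, 10.9], 0.58)
```

```bash
sed -i 's/pts(-.004),pts(.004)/pts(-.0025),pts(.0025)/; s/-.1,.1).mean()\*10/-.2,.2).mean()*5/' h.py
python3 - <<'E'
from h import *
f=wcal();b,s=fit(f,"wrist",.577,-.0135,-6.2,.1,.066,.016);print(b,s);plan(b[0],b[1],.1775,b[2])
for q in [(.575,.150,-21,.1,.066),(.434,.012,-11.5,.084,.046)]: print(q,fit(f,"wrist",*q,.016))
f=camera("top")["frame"]
for q in [(.577,-.0135,-6.2,.1,.066),(.575,.150,-21,.1,.066),(.635,-.287,20.5,.084,.046),(.434,.012,-11.5,.084,.046),(.424,-.142,13.5,.084,.046)]: print(q,fit(f,"top",*q,.016))
E
```

```text
[0.581, -0.0135, -5.6] 0.96
 t 8.5 az -0.005 d [0.0088 0.0008 0.3832] tilt 0.01
(0.575, 0.15, -21, 0.1, 0.066) ([0.5794, 0.1495, -20.4], 0.83)
(0.434, 0.012, -11.5, 0.084, 0.046) ([0.4456, 0.0111, -10.7], 0.72)
(0.577, -0.0135, -6.2, 0.1, 0.066) ([0.5753, -0.0139, -7.6], 0.61)
(0.575, 0.15, -21, 0.1, 0.066) ([0.5773, 0.1509, -17.6], 0.34)
(0.635, -0.287, 20.5, 0.084, 0.046) ([0.6359, -0.2847, 19.5], 0.63)
(0.434, 0.012, -11.5, 0.084, 0.046) ([0.4571, -0.0117, -8.5], 0.09)
(0.424, -0.142, 13.5, 0.084, 0.046) ([0.4199, -0.1255, -4.1], 0.25)
```

```bash
python3 -m pendant '0 0 -0.002 0.005 0.001 0.1 -0.8;0 0 0 0 0 0.1 -0.8;0 0 0 0 0 0.1 -0.8;0 0 0 0 0 0.05 -0.8;0 0 0 0 0 0.03 -0.8;0 0 0 0 0 0 -0.8;0 0 0 0 0 0 0.2;0 0 0 0 0 0 0.2;0 0 0 0 0 0 0.2;0 0 0 0 0 0 0.2;0 0 0 0 0 -0.05 0.2;0 0 0 0 0 -0.1 0.2;0 0 0 0 0 -0.1 0.2;0 0 0 0 0 0 0.2'
python3 -c "
from h import *
plan(.4855,-.317,.25,12);o=ctrl.observe();print(o['opening'],o['grip_force'],o['wrist_force'])"
```

```text
time: 10.3
eef_pos: [0.5801, -0.014, 0.309]
tcp_rot: [3.137, -0.163, 0.013]
wrist_force: [-0.1, -0.7, -1.6]
opening: 0.062
grip_force: 76.7
 t 10.3 az -0.1993 d [-0.3111  0.5535  0.118 ] tilt 0.48
0.062049369389605764 76.70018825680017 [-0.07049169 -0.68322827 -1.64746294]
```

```bash
python3 -m pendant '0 0 -0.066 0 0 0 0.2;0 0 -0.066 0 0 0 0.2;0 0 -0.066 0 0 0 0.2;0 0 0 -0.052 0.0925 0 0.2;0 0 0 -0.052 0.0925 0 0.2;0 0 0 -0.052 0.0925 0 0.2;0 0 0 -0.052 0.0925 0 0.2;0 0 0 -0.052 0.0925 0.02 0.2;0 0 0 -0.052 0.0925 0.03 0.2;0 0 0 0 0 0.1 0.2;0 0 0 0 0 0 0.2;0 0 0 0 0 0 0.2'
python3 - <<'E'
from h import *
plan(.4855,-.317,.205,12);o=ctrl.observe();print(o['opening'],o['grip_force'],o['wrist_force'])
f=wcal();cv2.imwrite("pics/w5.png",f[...,::-1]);p=o['eef_pos']
print(fit(f,"wrist",p[0],p[1],12,.1,.066,p[2]-.1775+.016),p)
E
```

```text
time: 11.8
eef_pos: [0.484, -0.3171, 0.2303]
tcp_rot: [3.124, 0.326, 0.0]
wrist_force: [-0.3, 0.1, -0.8]
opening: 0.0623
grip_force: 77.7
 t 11.8 az -0.0009 d [0.0031 0.0004 0.0505] tilt 0.02
0.062267603245252115 77.68544644117355 [-0.30683534  0.09563219 -0.80401895]
([0.4872, -0.3155, 11.2], 0.66) [ 0.48395001 -0.31710437  0.23025664]
```

View pics/w5.png

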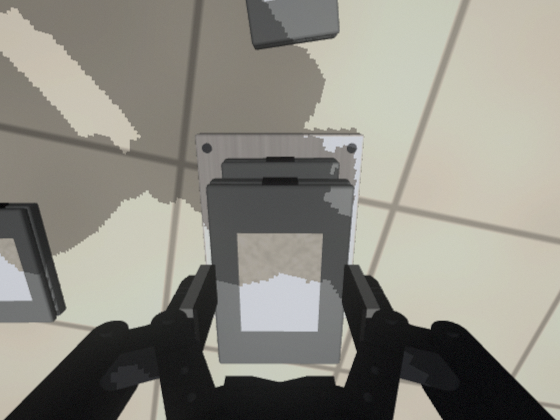

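The held box (209–354, 184–362) is aligned over the first one and the stand. Lowering it now.

```bash
python3 -m pendant '0 0 0 0.002 0.001 0.025 0.2;0 0 0 0 0 0.015 0.2;0 0 0 0 0 0.01 0.2;0 0 0 0 0 0 0.2;0 0 0 0 0 0 -0.7;0 0 0 0 0 0 -0.8;0 0 0 0 0 0 -0.8;0 0 0 0 0 -0.04 -0.8;0 0 0 0 0 -0.08 -0.8;0 0 0 0 0 -0.12 -0.8;0 0 0 0 0 -0.12 -0.8'
python3 - <<'E'
from h import *
plan(.577,.1495,.37,159.3)
f=wcal();print(fit(f,"wrist",.4855,-.317,12,.1,.066,.042,r=.01))
for q in [(.635,-.287,20.5,.084,.046),(.424,-.142,13.5,.084,.046)]: print(q,fit(f,"wrist",*q,.016))
E
```

```text
time: 13.22
eef_pos: [0.4845, -0.3176, 0.3856]
tcp_rot: [-3.124, -0.325, 0.001]
wrist_force: [0.3, -0.4, 0.5]
opening: 0.0768
grip_force: 0.0
 t 13.2 az 0.3619 d [-0.1571 -0.9394  0.0313] tilt 0.05
([0.4877, -0.3163, 11.6], 0.82)
(0.635, -0.287, 20.5, 0.084, 0.046) ([0.6354, -0.2883, 17.9], 0.61)
(0.424, -0.142, 13.5, 0.084, 0.046) ([0.4284, -0.146, 12.9], 0.78)
```

```bash
python3 -m pendant '0 0 0.0905 0 0 0 -0.8;0 0 0.0905 0 0 0 -0.8;0 0 0.0905 0 0 0 -0.8;0 0 0.0905 0 0 0 -0.8;0 0 0 -0.0175 -0.1044 0 -0.8;0 0 0 -0.0175 -0.1044 0 -0.8;0 0 0 -0.0175 -0.1044 0 -0.8;0 0 0 -0.0175 -0.1044 0 -0.8;0 0 0 -0.0175 -0.1044 0 -0.8;0 0 0 -0.0175 -0.1044 0 -0.8;0 0 0 -0.0175 -0.1044 0.01 -0.8;0 0 0 -0.0175 -0.1044 0.01 -0.8;0 0 0 -0.0175 -0.1044 0.01 -0.8;0 0 0 0 0 0 -0.8'
python3 - <<'E'
from h import *
f=wcal();b,s=fit(f,"wrist",.577,.150,-21,.1,.066,.016);print(b,s);plan(b[0],b[1],.1775,b[2])
for q in [(.434,.012,-11.5,.084,.046),(.653,.248,6,.09,.034)]: print(q,fit(f,"wrist",*q,.016))
E
```

```text
time: 15.02
eef_pos: [0.5772, 0.1527, 0.3683]
tcp_rot: [-3.091, 0.559, 0.001]
wrist_force: [-0.1, 0.1, -0.7]
opening: 0.0767
grip_force: 0.0
[0.5797, 0.1523, -20.4] 0.9
 t 15.1 az -0.0017 d [ 0.0041 -0.0043  0.3819] tilt 0.05
(0.434, 0.012, -11.5, 0.084, 0.046) ([0.4399, 0.0139, -11.1], 0.68)
(0.653, 0.248, 6, 0.09, 0.034) ([0.6539, 0.2484, 6.2], 0.45)
```

```bash
python3 -m pendant '0 0 0 0.003 -0.003 0.1 -0.8;0 0 0 0 0 0.1 -0.8;0 0 0 0 0 0.1 -0.8;0 0 0 0 0 0.05 -0.8;0 0 0 0 0 0.03 -0.8;0 0 0 0 0 0 -0.8;0 0 0 0 0 0 0.2;0 0 0 0 0 0 0.2;0 0 0 0 0 0 0.2;0 0 0 0 0 0 0.2;0 0 0 0 0 -0.05 0.2;0 0 0 0 0 -0.1 0.2;0 0 0 0 0 -0.1 0.2;0 0 0 0 0 0 0.2'
python3 -c "
from h import *
plan(.4855,-.317,.25,12);o=ctrl.observe();print(o['opening'],o['grip_force'],o['wrist_force'])"
```

```text
time: 16.82
eef_pos: [0.5801, 0.1506, 0.3093]
tcp_rot: [-3.088, 0.564, -0.013]
wrist_force: [0.0, -0.1, -1.7]
opening: 0.0624
grip_force: 76.4
 t 16.8 az -0.3633 d [-0.3794  0.8754  0.1186] tilt 0.5
0.06241410557917794 76.38241452164948 [ 0.02497966 -0.05572309 -1.71137861]
```

```bash
python3 -m pendant '0 0 -0.091 0 0 0 0.2;0 0 -0.091 0 0 0 0.2;0 0 -0.091 0 0 0 0.2;0 0 -0.09 0 0 0 0.2;0 0 0 -0.0422 0.0973 0 0.2;0 0 0 -0.0422 0.0973 0 0.2;0 0 0 -0.0422 0.0973 0 0.2;0 0 0 -0.0422 0.0973 0 0.2;0 0 0 -0.0422 0.0973 0 0.2;0 0 0 -0.0422 0.0973 0 0.2;0 0 0 -0.0422 0.0973 0.02 0.2;0 0 0 -0.0422 0.0973 0.03 0.2;0 0 0 -0.0422 0.0973 0.03 0.2;0 0 0 0 0 0.04 0.2;0 0 0 0 0 0 0.2;0 0 0 0 0 0 0.2'
python3 - <<'E'
from h import *
plan(.4855,-.317,.221,12);o=ctrl.observe();print(o['opening'],o['grip_force'],o['wrist_force'])
f=wcal();cv2.imwrite("pics/w6.png",f[...,::-1])
E
```

```text
time: 18.82
eef_pos: [0.4842, -0.3168, 0.2448]
tcp_rot: [3.124, 0.328, 0.0]
wrist_force: [0.2, -1.0, -0.2]
opening: 0.0618
grip_force: 76.5
 t 18.8 az 0.0 d [0.0025 0.0009 0.0477] tilt 0.02
0.06184476062970839 76.52035214938223 [ 0.16184211 -0.96105388 -0.17280516]
```

View pics/w6.png

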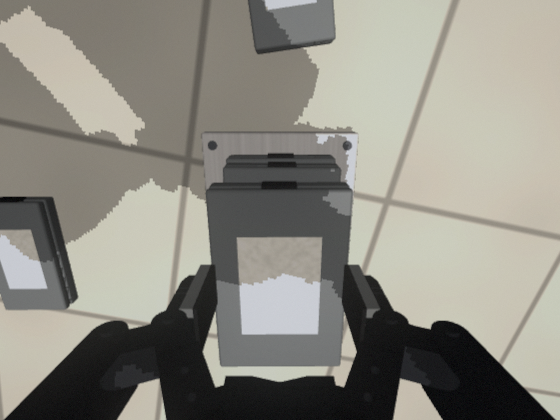

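The third large box (208–352, 188–366) is aligned over the other two, about 2 mm short in x. Placing it with that correction.

```bash
python3 -m pendant '0 0 0 0.005 0.001 0.025 0.2;0 0 0 0 0 0.015 0.2;0 0 0 0 0 0.008 0.2;0 0 0 0 0 0 0.2;0 0 0 0 0 0 -0.7;0 0 0 0 0 0 -0.8;0 0 0 0 0 0 -0.8;0 0 0 0 0 -0.04 -0.8;0 0 0 0 0 -0.08 -0.8;0 0 0 0 0 -0.12 -0.8;0 0 0 0 0 -0.12 -0.4'
python3 - <<'E'
from h import *
f=wcal();print(fit(f,"wrist",.4855,-.317,12,.1,.066,.058,r=.01))
b,s=fit(f,"wrist",.635,-.287,20.5,.084,.046,.016);print(b,s)
plan(.635,-.287,.37,20.5)
E
```

```text
time: 20.25
eef_pos: [0.4864, -0.3171, 0.4016]
tcp_rot: [-3.124, -0.327, 0.001]
wrist_force: [1.3, -0.4, -0.7]
opening: 0.0608
grip_force: 0.0
([0.4886, -0.3161, 12.2], 0.76)
[0.6355, -0.2875, 19.1] 0.61
 t 20.3 az -0.0947 d [0.298  0.0454 0.0791] tilt 0.53
```

```bash
python3 -m pendant '0 0 -0.0475 0 0 0 -0.4;0 0 -0.0475 0 0 0 -0.4;0 0 0 0.1 0.015 0.02 -0.4;0 0 0 0.1 0.015 0.03 -0.4;0 0 0 0.098 0.015 0.03 -0.4;0 0 0 0 0 0 -0.4;0 0 0 0 0 0 -0.4'
python3 - <<'E'
from h import *
f=wcal();b,s=fit(f,"wrist",.635,-.287,20.5,.084,.046,.016);print(b,s);plan(b[0],b[1],.1775,b[2])
E
```

```text
time: 21.18
eef_pos: [0.6337, -0.2861, 0.3596]
tcp_rot: [-3.091, -0.56, 0.002]
wrist_force: [0.6, 0.4, -0.2]
opening: 0.0599
grip_force: 0.0
[0.6399, -0.2866, 19.3] 0.91
 t 21.2 az 0.0133 d [0.0122 0.0048 0.3654] tilt 0.03
```

```bash
python3 -m pendant '0 0 0.007 0.008 0.002 0.1 -0.4;0 0 0 0 0 0.1 -0.4;0 0 0 0 0 0.09 -0.4;0 0 0 0 0 0.04 -0.4;0 0 0 0 0 0.028 -0.4;0 0 0 0 0 0 -0.4;0 0 0 0 0 0 0.5;0 0 0 0 0 0 0.5;0 0 0 0 0 0 0.5;0 0 0 0 0 0 0.5'
python3 -c "
from h import *
o=ctrl.observe();print(o['opening'],o['grip_force'],o['wrist_force'],o['eef_pos'])"
```

```text
time: 22.48
eef_pos: [0.6386, -0.2859, 0.1833]
tcp_rot: [3.093, 0.542, 0.003]
wrist_force: [-2.2, 0.6, 6.9]
opening: 0.0431
grip_force: 70.1
0.043136066744750505 70.08432269096375 [-2.24608086  0.57610053  6.89135592] [ 0.6385803  -0.28593971  0.18332309]
```

```bash
python3 -m pendant '0 0 0 0 0 -0.05 0.5;0 0 0 0 0 -0.1 0.5;0 0 0 0 0 -0.1 0.5;0 0 0 0 0 0 0.5;0 0 0 0 0 0 0.5'
python3 -c "
from h import *
plan(.4855,-.317,.27,12);o=ctrl.observe();print(o['opening'],o['grip_force'],o['wrist_force'])"
```

```text
time: 23.1
eef_pos: [0.6379, -0.2855, 0.3067]
tcp_rot: [3.094, 0.542, 0.001]
wrist_force: [-0.9, -0.5, -0.7]
opening: 0.0429
grip_force: 71.4
 t 23.1 az 0.0877 d [-0.3113 -0.0019  0.0733] tilt 0.04
0.04294598127205602 71.41223073005676 [-0.94716934 -0.48909954 -0.69705366]
```

```bash
python3 -m pendant '0 0 0.044 0 0 0 0.5;0 0 0.044 0 0 0 0.5;0 0 0 -0.078 0 0 0.5;0 0 0 -0.078 0 0.01 0.5;0 0 0 -0.078 -0.001 0.03 0.5;0 0 0 -0.077 -0.001 0.033 0.5;0 0 0 0 0 0 0.5;0 0 0 0 0 0 0.5'
python3 - <<'E'
from h import *
plan(.4855,-.317,.243,12);o=ctrl.observe();print(o['opening'],o['grip_force'],o['wrist_force'],o['eef_pos'])
f=wcal();cv2.imwrite("pics/w7.png",f[...,::-1])
E
```

```text
time: 24.1
eef_pos: [0.486, -0.317, 0.2692]
tcp_rot: [-3.124, -0.327, 0.001]
wrist_force: [0.4, 0.3, -1.1]
opening: 0.043
grip_force: 71.4
 t 24.1 az -0.0006 d [-0.0009 -0.0002  0.0525] tilt 0.04
0.04298187492530992 71.39175295829773 [ 0.44953318  0.25179225 -1.1331846 ] [ 0.48597645 -0.31698418  0.26922553]
```

View pics/w7.png

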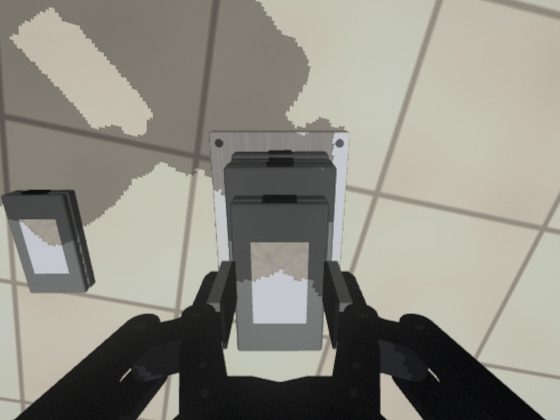

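The small box (230–328, 204–350) is centred over the large pile, whose far lid edge is at v≈169.

```bash
python3 - <<'E'
from h import *
wcal()
R=np.array([[np.cos(.2094),np.sin(.2094)],[-np.sin(.2094),np.cos(.2094)]])
for n,p,z in [("st",(210,133),.01),("st",(349,133),.01),("L",(226,168),.058),("L",(336,168),.058),("s",(231,204),.102),("s",(328,204),.102),("s",(237,350),.102),("s",(324,350),.102)]: print(n,(R@(plane("wrist",p,z)-[.4855,-.317])*1000).round(1))
plan(.4855,-.317,.243,12)
E
```

```text
st [64.3 49.1]
st [ 64.2 -49.6]
L [48.9 31. ]
L [ 48.9 -33.1]
s [41.2 22.1]
s [ 41.1 -22.4]
s [-42.4  23.1]
s [-42.5 -24.3]
 t 24.2 az -0.0 d [-0.0021 -0.0002  0.0533] tilt 0.03
```

Everything is within 1 mm. Lowering.

```bash
python3 -m pendant '0 0 0 0 0 0.03 0.5;0 0 0 0 0 0.015 0.5;0 0 0 0 0 0.008 0.5;0 0 0 0 0 0 0.5;0 0 0 0 0 0 0;0 0 0 0 0 0 -0.4;0 0 0 0 0 0 -0.4;0 0 0 0 0 0 -0.4;0 0 0 0 0 -0.04 -0.4;0 0 0 0 0 -0.08 -0.4;0 0 0 0 0 -0.12 -0.4;0 0 0 0 0 -0.04 -0.4'
python3 - <<'E'
from h import *
f=wcal();print(fit(f,"wrist",.4855,-.317,12,.084,.046,.074,r=.01))
plan(.426,-.143,.37,13.5)
E
```

```text
time: 25.7
eef_pos: [0.4861, -0.3172, 0.3868]
tcp_rot: [3.121, 0.327, 0.005]
wrist_force: [0.0, -0.6, -0.8]
opening: 0.0596
grip_force: 0.0
([0.4878, -0.3123, 8.0], 0.36)
 t 25.8 az -0.017 d [-0.0358 -0.3671  0.0359] tilt 0.35
```

```bash
python3 -m pendant '0 0 -0.016 0 0 0 -0.4;0 0 0 -0.009 -0.092 0 -0.4;0 0 0 -0.009 -0.092 0 -0.4;0 0 0 -0.009 -0.092 0.02 -0.4;0 0 0 -0.009 -0.092 0.02 -0.4;0 0 0 0 0 0 -0.4;0 0 0 0 0 0 -0.4'
python3 - <<'E'
from h import *
f=wcal();cv2.imwrite("pics/w8.png",f[...,::-1]);b,s=fit(f,"wrist",.425,-.143,13.5,.084,.046,.016);print(b,s);plan(b[0],b[1],.184,b[2])
b,s=fit(f,"wrist",.434,.012,-11,.084,.046,.016);print(b,s)
E
```

```text
time: 26.62
eef_pos: [0.4257, -0.1422, 0.3625]
tcp_rot: [-3.119, -0.368, 0.001]
wrist_force: [0.9, -0.3, 0.4]
opening: 0.0598
grip_force: 0.0
[0.4286, -0.1425, 12.5] 0.87
 t 26.7 az 0.0103 d [0.0052 0.001  0.3575] tilt 0.02
[0.4372, 0.0093, -11.0] 0.94
```

```bash
python3 -m pendant '0 0 0.006 0.003 0.001 0.1 -0.4;0 0 0 0 0 0.1 -0.4;0 0 0 0 0 0.09 -0.4;0 0 0 0 0 0.04 -0.4;0 0 0 0 0 0.026 -0.4;0 0 0 0 0 0 -0.4;0 0 0 0 0 0 0.5;0 0 0 0 0 0 0.5;0 0 0 0 0 0 0.5;0 0 0 0 0 0 0.5;0 0 0 0 0 -0.05 0.5;0 0 0 0 0 -0.1 0.5;0 0 0 0 0 -0.1 0.5;0 0 0 0 0 0 0.5;0 0 0 0 0 0 0.5'
python3 -c "
from h import *
plan(.4855,-.317,.29,12);o=ctrl.observe();print(o['opening'],o['grip_force'],o['wrist_force'])"
```

```text
time: 28.55
eef_pos: [0.427, -0.1421, 0.3106]
tcp_rot: [3.121, 0.352, 0.002]
wrist_force: [0.4, -0.4, -0.8]
opening: 0.0396
grip_force: 70.6
 t 28.6 az 0.0097 d [0.0418 0.3664 0.0411] tilt 0.07
0.03963699449259643 70.5705714225769 [ 0.3508831  -0.42975846 -0.84264687]
```

```bash
python3 -m pendant '0 0 0.01 0 0 0 0.5;0 0 0 0.0105 0.0915 0 0.5;0 0 0 0.0105 0.0915 0 0.5;0 0 0 0.0105 0.0915 0 0.5;0 0 0 0.0105 0.0915 0.02 0.5;0 0 0 0 0 0.02 0.5;0 0 0 0 0 0 0.5;0 0 0 0 0 0 0.5'
python3 - <<'E'
from h import *
plan(.4855,-.317,.259,12);o=ctrl.observe();print(o['opening'],o['grip_force'],o['wrist_force'],o['eef_pos'])
f=wcal();cv2.imwrite("pics/w9.png",f[...,::-1])
E
```

```text
time: 29.55
eef_pos: [0.4854, -0.316, 0.29]
tcp_rot: [-3.123, -0.328, 0.001]
wrist_force: [-0.1, 0.2, -0.6]
opening: 0.0402
grip_force: 70.7
 t 29.6 az -0.0001 d [-0.0003  0.002   0.0619] tilt 0.08
0.0401637264219651 70.70463538169861 [-0.05050763  0.18211292 -0.58687421] [ 0.48543161 -0.31601523  0.28995228]
```

View pics/w9.png

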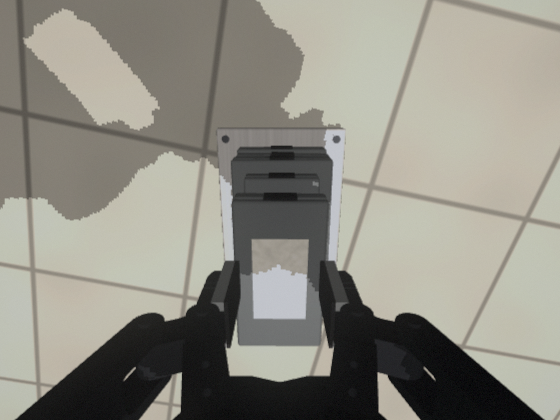

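The second small box (233–329, 200–345) is held level over the pile, about 2 mm forward. I'll correct that while lowering.

```bash
python3 -m pendant '0 0 0 -0.004 0.001 0.03 0.5;0 0 0 0 0 0.02 0.5;0 0 0 0 0 0.01 0.5;0 0 0 0 0 0 0.5;0 0 0 0 0 0 0;0 0 0 0 0 0 -0.4;0 0 0 0 0 0 -0.4;0 0 0 0 0 0 -0.4;0 0 0 0 0 -0.04 -0.4;0 0 0 0 0 -0.08 -0.4;0 0 0 0 0 -0.08 -0.4;0 0 0 0 0 0 -0.4'
python3 - <<'E'
from h import *
f=wcal();cv2.imwrite("pics/w10.png",f[...,::-1])
plan(.436,.010,.37,-11)
E
```

```text
time: 31.1
eef_pos: [0.4844, -0.3183, 0.363]
tcp_rot: [3.121, 0.327, 0.006]
wrist_force: [-0.3, 0.2, 0.6]
opening: 0.0599
grip_force: 0.0
 t 31.1 az 0.2552 d [-0.2193 -0.6255 -0.0176] tilt 0.14
```

```bash
python3 -m pendant '0 0 0.085 0 0 -0.01 -0.4;0 0 0.085 0 0 0 -0.4;0 0 0.085 0 0 0 -0.4;0 0 0 -0.031 -0.0894 0 -0.4;0 0 0 -0.031 -0.0894 0 -0.4;0 0 0 -0.031 -0.0894 0 -0.4;0 0 0 -0.031 -0.0894 0 -0.4;0 0 0 -0.031 -0.0894 0 -0.4;0 0 0 -0.031 -0.0894 0 -0.4;0 0 0 -0.031 -0.0894 0 -0.4;0 0 0 0 0 0 -0.4;0 0 0 0 0 0 -0.4'
python3 - <<'E'
from h import *
f=wcal();b,s=fit(f,"wrist",.436,.010,-11,.084,.046,.016);print(b,s);plan(b[0],b[1],.1835,b[2])
E
```

```text
time: 32.65
eef_pos: [0.4369, 0.0099, 0.3645]
tcp_rot: [3.127, -0.3, -0.002]
wrist_force: [0.1, 0.6, 0.9]
opening: 0.0598
grip_force: 0.0
[0.4373, 0.0123, -11.0] 0.93
 t 32.7 az 0.0 d [-0.0005 -0.0056  0.3623] tilt 0.05
```

```bash
python3 -m pendant '0 0 0 -0.001 -0.004 0.1 -0.4;0 0 0 0 0 0.1 -0.4;0 0 0 0 0 0.09 -0.4;0 0 0 0 0 0.04 -0.4;0 0 0 0 0 0.03 -0.4;0 0 0 0 0 0 -0.4;0 0 0 0 0 0 0.5;0 0 0 0 0 0 0.5;0 0 0 0 0 0 0.5;0 0 0 0 0 0 0.5;0 0 0 0 0 -0.05 0.5;0 0 0 0 0 -0.1 0.5;0 0 0 0 0 -0.1 0.5;0 0 0 0 0 0 0.5;0 0 0 0 0 0 0.5'
python3 -c "
from h import *
plan(.4855,-.317,.309,12);o=ctrl.observe();print(o['opening'],o['grip_force'],o['wrist_force'])"
```

```text
time: 34.58
eef_pos: [0.4366, 0.0119, 0.3105]
tcp_rot: [3.127, -0.301, 0.002]
wrist_force: [-0.9, 0.2, -0.7]
opening: 0.0409
grip_force: 70.7
 t 34.6 az -0.2555 d [-0.0411  0.6638  0.003 ] tilt 0.06
0.04090155133654734 70.6706178188324 [-0.86430536  0.17423092 -0.71607986]
```

```bash
python3 -m pendant '0 0 -0.085 0 0 0 0.5;0 0 -0.085 0 0 0 0.5;0 0 -0.0855 0 0 0 0.5;0 0 0 -0.006 0.0948 0 0.5;0 0 0 -0.006 0.0948 0 0.5;0 0 0 -0.006 0.0948 0 0.5;0 0 0 -0.006 0.0948 0 0.5;0 0 0 -0.006 0.0948 0 0.5;0 0 0 -0.006 0.0948 0 0.5;0 0 0 -0.006 0.0948 0 0.5;0 0 0 0 0 0 0.5;0 0 0 0 0 0 0.5'
python3 - <<'E'
from h import *
plan(.4855,-.317,.275,12);o=ctrl.observe();print(o['opening'],o['grip_force'],o['wrist_force'],o['eef_pos'])
f=wcal();cv2.imwrite("pics/w11.png",f[...,::-1])
E
```

```text
time: 36.08
eef_pos: [0.4848, -0.3165, 0.3088]
tcp_rot: [-3.122, -0.328, 0.003]
wrist_force: [0.1, -0.0, -0.7]
opening: 0.041
grip_force: 70.8
 t 36.1 az -0.0003 d [0.0012 0.0013 0.0675] tilt 0.17
0.04104174139142577 70.7636046409607 [ 0.14743625 -0.03233586 -0.67936058] [ 0.48478354 -0.31648006  0.30876363]
```

View pics/w11.png

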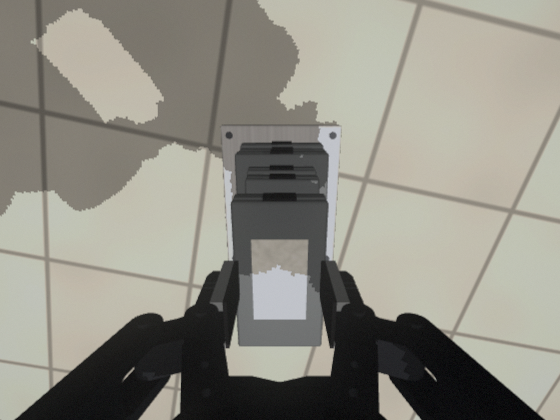

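The third small box (232–329, 201–346) is aligned with the pile below. Placing it.

```bash
python3 -m pendant '0 0 0 -0.002 0.001 0.035 0.5;0 0 0 0 0 0.02 0.5;0 0 0 0 0 0.011 0.5;0 0 0 0 0 0 0.5;0 0 0 0 0 0 0;0 0 0 0 0 0 -0.4;0 0 0 0 0 0 -0.4;0 0 0 0 0 0 -0.4;0 0 0 0 0 -0.04 -0.4;0 0 0 0 0 -0.08 -0.4;0 0 0 0 0 -0.08 -0.4;0 0 0 0 0 0 -0.1'
python3 - <<'E'
from h import *
plan(.653,.2485,.37,6)
E
```

```text
time: 37.62
eef_pos: [0.485, -0.3179, 0.3801]
tcp_rot: [3.121, 0.328, 0.006]
wrist_force: [-0.2, -0.0, -0.1]
opening: 0.0469
grip_force: 0.0
 t 37.6 az 0.0668 d [ 0.4527 -1.0915  0.0203] tilt 0.31
```

```bash
python3 -m pendant '0 0 0.067 0 0 0 -0.15;0 0 0 0.0412 -0.0992 0 -0.15;0 0 0 0.0412 -0.0992 0 -0.15;0 0 0 0.0412 -0.0992 0 -0.15;0 0 0 0.0412 -0.0992 0 -0.15;0 0 0 0.0412 -0.0992 0 -0.15;0 0 0 0.0412 -0.0992 0 -0.15;0 0 0 0.0412 -0.0992 0 -0.15;0 0 0 0.0412 -0.0992 0 -0.15;0 0 0 0.0412 -0.0992 0 -0.15;0 0 0 0.0412 -0.0992 0.01 -0.15;0 0 0 0.0412 -0.0992 0.01 -0.15;0 0 0 0 0 0 -0.15;0 0 0 0 0 0 -0.15'
python3 - <<'E'
from h import *
plan(.653,.2485,.186,6)
f=wcal();g=f.copy();b,s=fit(f,"wrist",.653,.2485,6,.09,.034,.02);print(b,s)
f=(255*(f/255.)**.8).astype('uint8')
cv2.imwrite("pics/w12.png",f[...,::-1])
E
```

```text
time: 39.38
eef_pos: [0.6527, 0.2485, 0.3661]
tcp_rot: [3.137, 0.165, -0.002]
wrist_force: [0.1, -0.2, 0.5]
opening: 0.049
grip_force: 0.0
 t 39.4 az 0.0001 d [6.000e-04 1.000e-04 3.602e-01] tilt 0.1
[0.6579, 0.2502, 6.4] 0.62
```

View pics/w12.png

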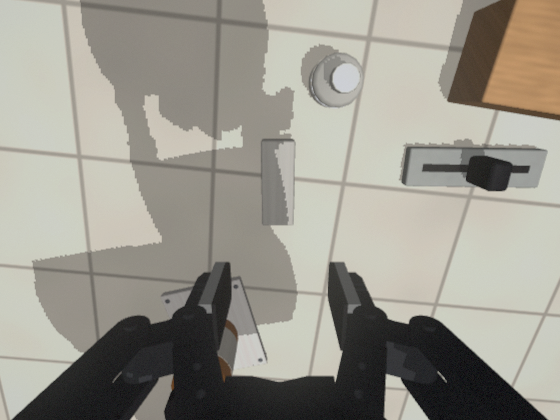

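The weight's lid is at (262,141)–(295,225), the oil bottle at (336,82), and the dimmer grip top at about (487,165).

```bash
python3 - <<'E'
from h import *
wcal()
print(rect([plane("wrist",p,.02) for p in [(262,142),(295,142),(293,225),(262,225)]]), plane("wrist",(336,90),0.0),plane("wrist",(345,77),.08))
b=[.655,.2495];plan(*b,.187,6.2)
print(plane("wrist",(487,163),.054))
E
```

```text
(array([0.65463422, 0.24949017]), np.float64(5.169245773071793), np.float64(0.08819786945443746), np.float64(0.03301402206376265)) [0.75280745 0.2014508 ] [0.75879813 0.20938172]
 t 39.5 az -0.0031 d [ 0.0047 -0.0032  0.3598] tilt 0.04
[0.70349811 0.06506792]
```

```bash
python3 -m pendant '0 0 0 0.004 -0.003 0.1 -0.15;0 0 0 0 0 0.1 -0.15;0 0 0 0 0 0.09 -0.15;0 0 0 0 0 0.04 -0.15;0 0 0 0 0 0.028 -0.15;0 0 0 0 0 0 -0.15;0 0 0 0 0 0 0.7;0 0 0 0 0 0 0.7;0 0 0 0 0 0 0.7;0 0 0 0 0 0 0.7;0 0 0 0 0 -0.05 0.7;0 0 0 0 0 -0.1 0.7;0 0 0 0 0 -0.12 0.7;0 0 0 0 0 -0.03 0.7;0 0 0 0 0 0 0.7' 110
python3 -c "
from h import *
plan(.4855,-.317,.33,12);o=ctrl.observe();print(o['opening'],o['grip_force'],o['wrist_force'])"
```

```text
time: 41.35
eef_pos: [0.6547, 0.2504, 0.3392]
tcp_rot: [-3.137, -0.164, -0.003]
wrist_force: [0.3, -0.3, -6.0]
opening: 0.0282
grip_force: 109.4
 t 41.4 az -0.0669 d [-0.567   1.0397  0.0185] tilt 0.11
0.028237229567691733 109.44642204791307 [ 0.26896412 -0.27698606 -5.98213046]
```

```bash
python3 -m pendant '0 0 -0.067 0 0 0 0.7;0 0 0 -0.0515 0.0945 0 0.7;0 0 0 -0.0515 0.0945 0 0.7;0 0 0 -0.0515 0.0945 0 0.7;0 0 0 -0.0515 0.0945 0 0.7;0 0 0 -0.0515 0.0945 0 0.7;0 0 0 -0.0515 0.0945 0 0.7;0 0 0 -0.0515 0.0945 0 0.7;0 0 0 -0.0515 0.0945 0 0.7;0 0 0 -0.0515 0.0945 0 0.7;0 0 0 -0.0515 0.0945 0 0.7;0 0 0 -0.0515 0.0945 0 0.7;0 0 0 0 0 0.03 0.7;0 0 0 0 0 0 0.7'
python3 - <<'E'
from h import *
plan(.4855,-.317,.294,12);o=ctrl.observe();print(o['opening'],o['grip_force'],o['wrist_force'],o['eef_pos'])
f=wcal();cv2.imwrite("pics/w13.png",f[...,::-1])
E
```

```text
time: 43.1
eef_pos: [0.485, -0.3163, 0.3206]
tcp_rot: [-3.121, -0.327, 0.006]
wrist_force: [0.5, 0.3, -5.7]
opening: 0.0285
grip_force: 109.9
 t 43.1 az -0.0004 d [0.0006 0.0016 0.0532] tilt 0.3
0.028461805808585042 109.88147243857384 [ 0.45403302  0.28338724 -5.71912622] [ 0.48504592 -0.31629636  0.3205885 ]
```

View pics/w13.png

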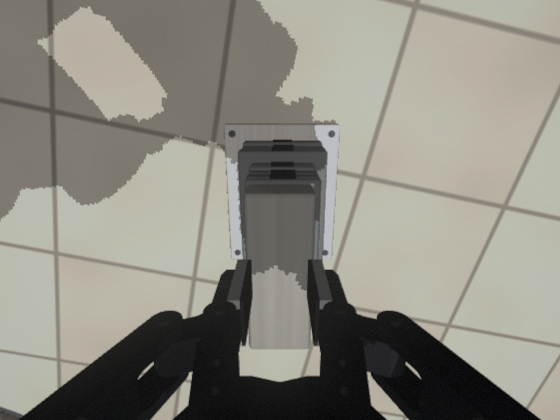

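The weight (245–315, 193–349) lies over the pile about 2.5 mm forward. I'll correct that and place it.

```bash
python3 -m pendant '0 0 0 -0.005 0.001 0.03 0.7;0 0 0 0 0 0.012 0.7;0 0 0 0 0 0.008 0.7;0 0 0 0 0 0.003 0.7;0 0 0 0 0 0 0.7'
python3 -c "
from h import *
o=ctrl.observe();print(o['wrist_force'],o['eef_pos'])"
```

```text
time: 43.78
eef_pos: [0.4836, -0.3179, 0.2969]
tcp_rot: [3.124, 0.329, 0.0]
wrist_force: [0.5, -0.7, -5.2]
opening: 0.0282
grip_force: 110.1
[ 0.51737891 -0.74413883 -5.22751374] [ 0.4836431  -0.31790047  0.29685955]
```

```bash
python3 -m pendant '0 0 0 0 0 0.003 0.7;0 0 0 0 0 0 0.7'; python3 -m pendant '0 0 0 0 0 0.003 0.7;0 0 0 0 0 0 0.7'
```

```text
time: 44.02
eef_pos: [0.4836, -0.318, 0.2964]
tcp_rot: [3.123, 0.329, 0.002]
wrist_force: [-2.8, 3.3, 14.0]
opening: 0.028
grip_force: 114.5
time: 44.28
eef_pos: [0.4836, -0.318, 0.2962]
tcp_rot: [3.123, 0.329, 0.003]
wrist_force: [-10.3, 6.2, 35.7]
opening: 0.0286
grip_force: 119.3
```

Contact is made, with 36 N of push. I'll relieve that, then release and retreat.

```bash
python3 -m pendant '0 0 0 0 0 -0.004 0.7;0 0 0 0 0 0 0.7;0 0 0 0 0 0 0.3;0 0 0 0 0 0 -0.1;0 0 0 0 0 0 -0.3;0 0 0 0 0 0 -0.3;0 0 0 0 0 -0.04 -0.3;0 0 0 0 0 -0.08 -0.3;0 0 0 0 0 -0.1 -0.3;0 0 0 -0.05 -0.1 0 -0.3;0 0 0 -0.05 -0.1 0 -0.3;0 0 0 0 0 0 -0.3'
python3 - <<'E'
from h import *
f=wcal()
t=camera("top")["frame"];s=camera("scene")["frame"]
t=cv2.resize(t[170:330,340:500],None,fx=3.3,fy=3.3,interpolation=2);s=cv2.resize(s[80:200,120:260],None,fx=3.8,fy=3.8,interpolation=2)
c=np.zeros((560,800,3),np.uint8)
t=cv2.resize(t,(400,400));s=cv2.resize(s,(400,343));c[:400,:400]=t;c[:343,400:]=s
cv2.imwrite("pics/chk.png",c[...,::-1])
E
```

```text
time: 45.78
eef_pos: [0.4115, -0.2279, 0.4057]
tcp_rot: [-3.123, -0.33, 0.002]
wrist_force: [0.8, -0.4, 0.0]
opening: 0.0553
grip_force: 0.0
```

View pics/chk.png

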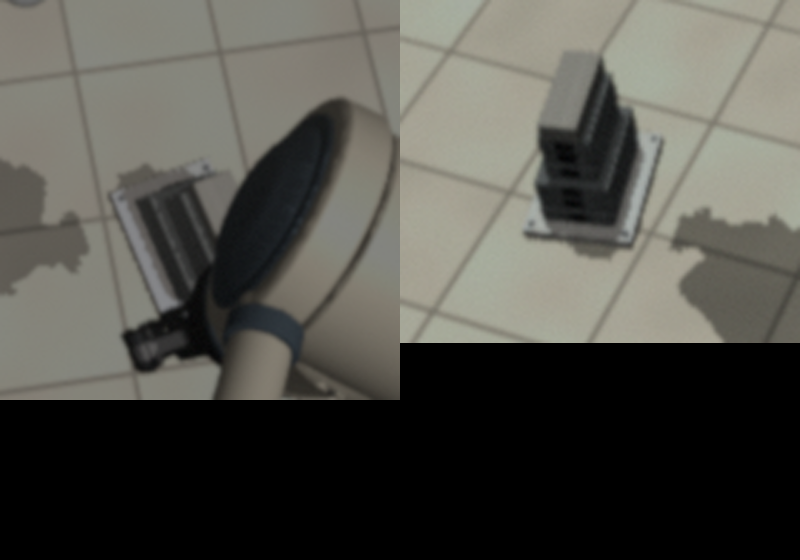

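```bash
python3 - <<'E'
from h import *
w=[plane("scene",np.array(p)/2.857+[120,80],.126) for p in [(165,52),(205,55),(180,132),(138,125)]]
print("weight",rect(w))
T=lambda p:np.array(p)/2.58+[140,170]; S=lambda p:np.array(p)/3.2+[155,115]
tt=[plane("top",T(p),.014) for p in [(194,77),(344,46),(351,86),(204,119)]];ss=[plane("scene",S(p),.014) for p in [(362,393),(549,431),(541,476),(346,440)]]
print(rect(tt),rect(ss))
print("grip",plane("top",T((266,66)),.054),plane("scene",S((450,400)),.054))
print("carton near edge",plane("scene",S((238,412)),.06),plane("scene",S((475,498)),.06))
c,d=ray("top",(0,0));print(c)
plan(.69,.115,.38,-4)
E
```

```text
weight (array([ 0.48175891, -0.31447531]), np.float64(11.910409251016741), np.float64(0.0875386504923958), np.float64(0.03576223883332614))
(array([0.68889799, 0.04628042]), np.float64(94.40968267655862), np.float64(0.1388352339053293), np.float64(0.039609166890912074)) (array([0.69022832, 0.05247087]), np.float64(97.2507502380485), np.float64(0.13702501512248416), np.float64(0.037386462905154245))
grip [0.69355857 0.04987044] [0.68483005 0.05058456]
carton near edge [ 0.74463972 -0.0803052 ] [0.75144071 0.09034215]
[0.41618974 0.01894466 1.04219008]
 t 45.9 az 0.1779 d [ 0.5018 -0.7286  0.0519] tilt 0.07
```

```bash
python3 - <<'E'
from h import *
plan(.685,.105,.36,5.5)
E
```

```text
t 45.9 az 0.0724 d [ 0.6033 -0.6169  0.0919] tilt 0.07
```

```bash
python3 -m pendant '0 0 0.0724 0 0 0 1;0 0 0 0.075 -0.077 0 1;0 0 0 0.075 -0.077 0 1;0 0 0 0.075 -0.077 0 1;0 0 0 0.075 -0.077 0 1;0 0 0 0.075 -0.077 0 1;0 0 0 0.075 -0.077 0.03 1;0 0 0 0.075 -0.077 0.03 1;0 0 0 0.078 -0.078 0.03 1;0 0 0 0 0 0 1;0 0 0 0 0 0 1' 20
python3 - <<'E'
from h import *
plan(.685,.105,.216,5.5,);plan(.6895,.05,.216,5.5);o=ctrl.observe();print(o['opening'],o['eef_pos'])
E
```

```text
time: 47.3
eef_pos: [0.6849, 0.1051, 0.36]
tcp_rot: [3.138, 0.151, -0.001]
wrist_force: [-0.2, -0.2, 0.6]
opening: 0.0003
grip_force: 0.0
 t 47.3 az -0.0 d [2.000e-04 2.000e-04 2.879e-01] tilt 0.04
 t 47.3 az -0.0 d [-0.0014  0.1105  0.2879] tilt 0.04
0.00031175397565728273 [0.6849141  0.10507454 0.35996853]
```

```bash
python3 -m pendant '0 0 0 0 0 0.09 1;0 0 0 0 0 0.09 1;0 0 0 0 0 0.07 1;0 0 0 0 0 0.037 1;0 0 0 0 0.02 0 1;0 0 0 0 0.02 0 1;0 0 0 0 0.02 0 1;0 0 0 0 0.02 0 1;0 0 0 0 0.02 0 1'; python3 -m pendant '0 0 0 0 0.01 0 1;0 0 0 0 0.01 0 1;0 0 0 0 0.01 0 1;0 0 0 0 0 0 1'
```

```text
time: 48.42
eef_pos: [0.6895, 0.055, 0.2178]
tcp_rot: [-3.138, -0.15, -0.002]
wrist_force: [0.4, 2.1, 2.7]
opening: 0.0002
grip_force: 1.3
time: 48.92
eef_pos: [0.6906, 0.0404, 0.217]
tcp_rot: [3.138, 0.15, -0.0]
wrist_force: [0.6, -0.7, -0.7]
opening: -0.0002
grip_force: 0.0
```

```bash
python3 -m pendant '0 0 0 0 0.008 0 1;0 0 0 0 0.008 0 1;0 0 0 0 0 0 1'; python3 -m pendant '0 0 0 0 0.005 0 1;0 0 0 0 0.005 0 1';python3 -m pendant '0 0 0 0 0.004 0 1;0 0 0 0 0.004 0 1'
```

```text
time: 49.3
eef_pos: [0.6914, 0.0324, 0.217]
tcp_rot: [3.138, 0.15, -0.001]
wrist_force: [-0.2, 0.1, 0.3]
opening: 0.0
grip_force: 0.0
time: 49.55
eef_pos: [0.6918, 0.0277, 0.2171]
tcp_rot: [-3.138, -0.151, 0.0]
wrist_force: [-0.3, 1.9, -0.7]
opening: -0.0001
grip_force: 0.7
time: 49.8
eef_pos: [0.692, 0.0252, 0.2171]
tcp_rot: [-3.135, -0.15, 0.001]
wrist_force: [-1.9, 23.5, 0.7]
opening: -0.0001
grip_force: 11.1
```

The force rose to 23 N, so the dimmer is at the end stop. Backing off and retreating.

```bash
python3 -m pendant '0 0 0 0 -0.02 0 1;0 0 0 0 -0.03 0 1;0 0 0 0 0 -0.08 1;0 0 0 0 0 -0.1 1;0 0 0 0 0 -0.1 1;0 0 0 -0.05 -0.1 0 1;0 0 0 -0.05 -0.1 0 1;0 0 0 -0.05 -0.1 0 1;0 0 0 -0.05 -0.1 0 1;0 0 0 -0.05 -0.1 0 1;0 0 0 0 0 0 1;0 0 0 0 0 0 1'
python3 - <<'E'
from h import *
s=camera("scene")["frame"];t=camera("top")["frame"]
g=cv2.cvtColor(s,cv2.COLOR_RGB2GRAY);u=proj("scene",[[.689,.049,.03]])[0].astype(int)
r=g[u[1]-16:u[1]+17,u[0]-32:u[0]+33];n,l,st,ce=cv2.connectedComponentsWithStats((r<35).astype('uint8'))
i=1+st[1:,4].argmax();p=ce[i]+u-[32,16];print(st[i],p,plane("scene",p,.034))
# pile lid vs floor in the top view; weight as bright bar over dark boxes
print("weight/box fit",fit(s,"scene",.484,-.316,12,.084,.046,.106,r=.01),ctrl.observe()["wrist_force"])
g=t[:, :];u=proj("top",[[.4855,-.317,.126],[.481,-.35,.06]]).astype(int);print(u)
for z,(L,W) in {.126:(.09,.034),.058:(.1,.066)}.items(): print(z,fit(t,"top",.4855,-.317,12,L,W,z,r=.01))
E
```

```text
time: 51.3
eef_pos: [0.5414, 0.2859, 0.3573]
tcp_rot: [3.138, 0.152, 0.001]
wrist_force: [-0.0, -0.0, -0.5]
opening: -0.0
grip_force: 0.0
[  8   4  47  22 184] [279.82608696 243.91304348] [0.69539413 0.0175471 ]
weight/box fit ([0.49, -0.3225, 13.4], 0.31) [-0.36490463  0.3744854   0.34942715]
[[431 258]
 [436 262]]
0.126 ([0.4844, -0.311, 12.0], 0.44)
0.058 ([0.4818, -0.3039, 12.4], 0.7)
```

```bash
python3 - <<'E'
from h import *
s=camera("scene")["frame"];g=cv2.cvtColor(s,cv2.COLOR_RGB2GRAY)
print([(round(v,3),proj("scene",[[.6895+.0044-.096*v,.049-.045+v,.034]])[0].round().tolist()) for v in (0,.02,.045)])
m=cv2.morphologyEx((g<45).astype('uint8'),cv2.MORPH_OPEN,np.ones((6,6),np.uint8))
n,l,st,ce=cv2.connectedComponentsWithStats(m)
print([(st[i].tolist(),ce[i].round().tolist()) for i in range(1,n) if 225<ce[i][0]<340 and 200<ce[i][1]<290])
E
```

```text
[(0, [274.0, 242.0]), (0.02, [283.0, 243.0]), (0.045, [294.0, 246.0])]
[([271, 235, 10, 16, 147], [276.0, 243.0])]
```

```bash
python3 -c "
from plant import ctrl
print(ctrl.close_job())"
```

```text
the job is handed in; nothing more can be done
None
```

The job is handed in, result not reported: all six boxes and the weight are piled on the free stand (weight measured within about 5 mm of centre) and the dimmer was pushed to its off-end stop (23 N), but I viewed 16 pictures against the limit of 14.

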